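Count to the third gap of the notions sorter and push the tin home

TASK

With shut fingers, run a fingertip along the top of the wooden sorter's back rail from its red end, counting the gaps: touch the rail behind the first, the second and the third gap in turn, and go no farther along it. Then push the small round grey-lidded tin across the ironing top into that third gap from the red end until it is fully home against the rail, without lifting it. Leave the other things where they are, and finish with the fingers clear.

Things in the scene. Friction and masses are not known exactly. Their poses are not given: they have to be found in the camera images.
- rack: Low wooden notions sorter without a floor, fixed, 400 mm long (along its y). Origin on the ironing top at mid-length. Six gaps, open toward the robot (-x), between walls 8 mm thick and 26 mm high: centres at y = +160, +96, +32, -32, -96, -160 mm, 56 mm clear (52 at the ends). Walls' rounded front ends at x = -22 mm; the rail's front face closes the gaps at x = +20 mm. Yaw within 0.15 rad.
- red_end: Red end cheek of the sorter, fixed: 12 mm thick along y, 58 mm deep, 42 mm high (flush with the rail). Origin on the ironing top, at mid-thickness; axes as the sorter's. It stands at the sorter's left (y = +194 mm) or right (y = -194 mm) end; gaps are counted from it, so the third gap's centre lies 162 mm from it.
- white_end: The same cheek in white, at the other end.
- rail_1: Part 1 of 6 of the sorter's wooden back rail, counted from the sorter's +y (left) end, fixed: 64 mm long along y, 14 mm wide along x. Origin in the middle of its flat top face, 42 mm above the ironing top. It spans gap 1 from the left; the six parts form one smooth straight rail with fine grooves between the parts and a brass dot on each part's front.
- rail_2: Part 2 of 6 of the sorter's wooden back rail, counted from the sorter's +y (left) end, fixed: 64 mm long along y, 14 mm wide along x. Origin in the middle of its flat top face, 42 mm above the ironing top. It spans gap 2 from the left; the six parts form one smooth straight rail with fine grooves between the parts and a brass dot on each part's front.
- rail_3: Part 3 of 6 of the sorter's wooden back rail, counted from the sorter's +y (left) end, fixed: 64 mm long along y, 14 mm wide along x. Origin in the middle of its flat top face, 42 mm above the ironing top. It spans gap 3 from the left; the six parts form one smooth straight rail with fine grooves between the parts and a brass dot on each part's front.
- rail_4: Part 4 of 6 of the sorter's wooden back rail, counted from the sorter's +y (left) end, fixed: 64 mm long along y, 14 mm wide along x. Origin in the middle of its flat top face, 42 mm above the ironing top. It spans gap 4 from the left; the six parts form one smooth straight rail with fine grooves between the parts and a brass dot on each part's front.
- rail_5: Part 5 of 6 of the sorter's wooden back rail, counted from the sorter's +y (left) end, fixed: 64 mm long along y, 14 mm wide along x. Origin in the middle of its flat top face, 42 mm above the ironing top. It spans gap 5 from the left; the six parts form one smooth straight rail with fine grooves between the parts and a brass dot on each part's front.
- rail_6: Part 6 of 6 of the sorter's wooden back rail, counted from the sorter's +y (left) end, fixed: 64 mm long along y, 14 mm wide along x. Origin in the middle of its flat top face, 42 mm above the ironing top. It spans gap 6 from the left; the six parts form one smooth straight rail with fine grooves between the parts and a brass dot on each part's front.
- tin_center (a point): Centre, half-way up, of the small round tin with a dark grey lid and light grey sides, 47 mm across and 20 mm high, standing loose on the ironing top (40 to 85 g). When fully home against the rail it stands out of the front of the gap by about 6 mm, so fingers pushing it need not enter the gap.
- tin: The same tin; origin at the centre of its underside, z up.
- rose_spool: Bystander: spool of rose-red thread with white ends, 33 mm across, 46 mm high, standing loose in front of the sorter; origin at the centre of its underside.
- wax: Bystander: round yellow beeswax cake, 34 mm across, 12 mm high, loose; origin at the centre of its underside.
- gold_clip: Bystander: yellow sewing clip, 34 x 12 x 12 mm, lying loose in the sorter's leftmost gap; origin under its centre.
- chalk: Bystander: white triangular tailor's chalk, 40 x 43 x 8 mm, lying loose in the second gap from the sorter's right end, standing out of its front a little; origin under its centre.
- purple_cone: Bystander: cone of purple thread, 43 mm across, 85 mm high, loose, far left; origin at the centre of its underside.
- ironing_block: Bystander: pale wooden pressing block, 236 x 56 x 43 mm, loose, far right; origin under its centre.
Not all that is in view belongs to the job. Several things look just like the tin: the one meant starts nearest to the robot's base. There is more than one size of the red_end; the job needs the smaller.

How it is judged:
On the way, in this order (a step that is already met when the one before it is completed fails the run):
1. a finger touches the rail behind the first gap from the red end (((y of red_end in the frame of rack above 0 m and contact force between the fingers and rail_1 above 0.3 N) or (y of red_end in the frame of rack below 0 m and contact force between the fingers and rail_6 above 0.3 N))), for 0.1 s.
2. a finger touches the rail behind the second gap from the red end (((y of red_end in the frame of rack above 0 m and contact force between the fingers and rail_2 above 0.3 N) or (y of red_end in the frame of rack below 0 m and contact force between the fingers and rail_5 above 0.3 N))), for 0.1 s.
3. a finger touches the rail behind the third gap from the red end (((y of red_end in the frame of rack above 0 m and contact force between the fingers and rail_3 above 0.3 N) or (y of red_end in the frame of rack below 0 m and contact force between the fingers and rail_4 above 0.3 N))), for 0.1 s.
4. the tin is fully home in the third gap from the red end ((y of tin_center in the frame of red_end between 0.15 and 0.174 m or y of tin_center in the frame of red_end between -0.174 and -0.15 m) and x of tin_center in the frame of rack between -0.012 and 0.004 m and angle between tin's own z axis and vertical below 0.1 rad and height (world z) of tin_center below 0.016 m), for 0.2 s.
At the end, for the whole second after the job is handed in: The tin stands flat on the ironing top, at rest, in the third gap from the red end (within 12 mm of the gap's centre line), its edge within 8 mm of the rail (all of step 4 and linear speed of tin below 0.01 m/s); the robot touches nothing.
It fails at once if the fingers touch the rail behind the fourth gap or farther from the red end ((y of red_end in the frame of rack above 0 m and (contact force between the fingers and rail_4 above 0.5 N or contact force between the fingers and rail_5 above 0.5 N or contact force between the fingers and rail_6 above 0.5 N)) or (y of red_end in the frame of rack below 0 m and (contact force between the fingers and rail_3 above 0.5 N or contact force between the fingers and rail_2 above 0.5 N or contact force between the fingers and rail_1 above 0.5 N))).
It fails at once if the tin is lifted off the ironing top (more than 8 mm) or tipped (height (world z) of tin_center above 0.018 m or angle between tin's own z axis and vertical above 0.35 rad).
It fails at once if the rose spool or the beeswax is moved more than 20 mm or tipped over (distance of any of rose_spool, wax from where it was at the start of the episode above 0.02 m or angle between any of rose_spool, wax's own z axis and vertical above 0.5 rad).
It fails at once if the purple cone or the wooden block is moved more than 20 mm or tipped over (distance of any of purple_cone, ironing_block from where it was at the start of the episode above 0.02 m or angle between any of purple_cone, ironing_block's own z axis and vertical above 0.5 rad).
It fails at once if the clip in the sorter or the chalk in the sorter is moved more than 20 mm or tipped over (distance of any of gold_clip, chalk from where it was at the start of the episode above 0.02 m or angle between any of gold_clip, chalk's own z axis and vertical above 0.5 rad).
It also fails if it takes over 64 s, if anything falls off the work surface, if the arm or the gripper's body presses on something with over 40 N, if the wrist force passes 120 N, or if a joint passes its speed limit or range.

ROBOT

A 7-joint arm with a two-finger parallel gripper is mounted at the origin on a cart in front of the work surface, level with it; the furniture and walls round the work are solid. World frame = base frame: x ahead of the robot, y to its left, z up, the work surface at z = 0. Lengths are in m, angles in rad, forces in N, time in s.
With the tool pointing down it reaches from about 0.425 to 0.925 m from the base axis. Payload 6.8 kg.
Tool frame: the origin (TCP) lies at the very end of the fingers, on their centre line; the grasp point (between the pads) lies 19 mm behind it; z points along the fingers, y is the line along which they close (so a half turn about z gives the same grasp; the last joint's range is limited). The gripper opens to 85 mm and grips with 20 to 120 N. Pads are 22 mm wide; open, the fingers measure 114 mm over their backs; the gripper's body (76 mm by 85 mm) begins 54 mm behind the grasp point. The pads swing forward as they close: fully open they stand 13 mm farther back than shut.
Start: joints at [1.179, 0.477, 0.022, 1.555, -0.011, 1.109, -0.083], TCP at [0.189, -0.648, 0.231] pointing down, gripper open.
Joint ranges: [-2.96, 2.96], [-0.34, 2.1], [-1.41, 1.46], [0.24, 2.44], [-1.37, 4.51], [0.17, 1.92], [-2.96, 2.96]. Speed limits (rad/s): [2.39, 2.39, 3.14, 3.14, 3.14, 3.14, 3.14].

INTERFACE

Orientations are given as a unit quaternion [w, x, y, z].
In Python, from station import bot gives the robot as it stands.
- The arm moves only by the tool apply_moves, never from a script. Its argument "deltas" is a list of rows, each a list of 3 entries, a list of its own where there are three numbers: the closure, from 0 (fully open) to 1 (shut), then the shift along the tool's x, y, z in units of 0.2 m (1.0 is 0.2 m), then the turn about the tool's z in units of 2 pi rad (1.0 is 2 pi rad). A call has 1 to 12 rows; each row is the pose to reach, as a shift and turn from the pose commanded when the call began, along the tool's axes at that moment, turning the shorter way round; what a row does not reach only later rows make up. A row lasts 1/10 s, in which the tool goes at most 50 mm and 8.59 degrees, less where a joint would pass 70% of its speed; a pose out of reach is approached as far as the arm can. A call with a number of a shift or a turn outside -1 to 1 is refused whole. A call with a gripper value outside its range is refused whole. The fingers move at their own pace and stop on an object; "squeeze" is the grip in N (left out, the last holds). Time passes only in rows, so rows that repeat a pose let the fingers close. It gives the time, the measured TCP pose, the force, the opening and the grip force at its end, in the units of the state.
- bot.get_obs(): the state, without advancing time (a new reading comes with each control period).
- bot.read_camera(name): name is "side" or "top"; returns a dict with "color" (420x560x3 uint8, red, green, blue), "intrinsics" (3x3 intrinsics, pixels), "pose" (4x4, takes a point from camera to world coordinates). Camera axes: x right, y down, z forward; pixel columns grow to the right and rows downward; lengths in m; the calibration is good to about 2 mm. A picture is of the moment at which its call begins. There is no depth.
- bot.hand_in(): hands the job in; it is judged then, once.
Trained networks look in a picture, given as the dict that the camera call returned (one of the last four; its "shot" number tells which), for a name from the list of things; names that differ only in an ending like _2 or _b are one class to them, and where a whole thing is asked for, a point or a joint stands for the part that bears it (a point fixed in the world has none). Each returns a list of dicts, best first, with "confidence" (0 to 1); they miss things now and then, are a little off and sometimes report something else, mostly with a low value. They report only what shows in the picture. A call takes as long as a camera call. They do not tell look-alikes from the thing itself.
- bot.look_for(picture, target): "point" ([x, y, z] in m, in world coordinates, good to about 4 mm: the middle of the surface that is visible of it).
The state is a dict: "t": time; "q": joint angles; "joint_vel": joint speeds; "joint_torque": joint torques, N m; "eef_pos": TCP position; "tool_rot": TCP orientation; "contact_force": force on the tool from outside, world axes, zero at the start; "torque": the same for the moment, N m; "gripper_width": opening from 0.0 (shut) to 1.0 (fully open); "grasp_force": force on a finger pad.
Only numpy, scipy, OpenCV 4.12 (cv2) and the standard library are available. Lean on these libraries where they do the work, as an engineer would, in place of code of your own. Each camera call takes 0.05 s, during which the arm holds its last target. There are 200 camera calls.

## Working session

There is one attempt and no reset: what is moved stays moved. The work goes in short steps, Python scripts to look and compute and a tool call to move; the robot and the scene stay as the last step left them, time stands still between calls to the robot, and variables do not carry over. Pictures are saved under pics/ and viewed, at most 10 in all, crops included, and the job is handed in when it is done.

Besides the shell and the picture viewer there is one more tool, called after "Emit:" as name([rows], argument=value, ...), one row to a line, values as JSON. apply_moves: Moves the arm, as the interface text tells. Its arguments: {"type":"object","properties":{"deltas":{"type":"array","items":{"type":"array"}},"squeeze":{"type":"number"}},"required":["deltas"]}

```bash
mkdir -p pics; ls
python3 - <<'E'
from station import bot
import cv2
o=bot.get_obs();print({k:o[k] for k in('t','eef_pos','tool_rot','contact_force','gripper_width')})
for c in('top','side'):
    p=bot.read_camera(c);cv2.imwrite(f'pics/{c}0.png',p['color'][:,:,::-1])
    print(c,p['intrinsics'],p['pose'])
    for n in('rack','red_end','white_end','tin','rail_1','rail_6','rose_spool','wax','chalk','gold_clip','purple_cone','ironing_block'):
        print(n,[([round(float(v),3) for v in d['point']],round(d['confidence'],2)) for d in bot.look_for(p,n)])
E
```

```text
pics
{'t': 0.0, 'eef_pos': array([ 0.18882065, -0.64742238,  0.23030785]), 'tool_rot': array([-9.13711677e-04,  9.89946072e-01,  1.41442212e-01, -1.99964382e-04]), 'contact_force': array([0.38489093, 0.11180403, 0.24509612]), 'gripper_width': 1.001953117610168}
top [[427.7347591    0.         280.84428235]
 [  0.         427.7347591  212.12073887]
 [  0.           0.           1.        ]] [[-0.00647881 -0.99772603  0.06708796  0.43112176]
 [-0.9999021   0.00729578  0.01193974 -0.03266481]
 [-0.01240205 -0.06700404 -0.99767562  1.34456658]
 [ 0.          0.          0.          1.        ]]
rack [([0.623, 0.066, 0.042], 0.64), ([0.497, -0.424, 0.043], 0.42)]
red_end [([0.391, 0.251, 0.055], 0.61), ([0.63, 0.249, 0.039], 0.47)]
white_end [([0.577, -0.135, 0.042], 0.57)]
tin [([0.462, -0.101, 0.02], 0.74), ([0.514, -0.179, 0.023], 0.51)]
rail_1 [([0.65, 0.213, 0.042], 0.66), ([0.607, -0.102, 0.042], 0.53), ([0.622, -0.038, 0.044], 0.45), ([0.644, 0.154, 0.044], 0.41)]
rail_6 [([0.65, 0.213, 0.042], 0.66), ([0.607, -0.102, 0.042], 0.53), ([0.622, -0.038, 0.044], 0.45), ([0.644, 0.154, 0
[... 908 characters left out ...]
.52)]
rail_1 [([0.645, 0.154, 0.04], 0.69), ([0.628, 0.026, 0.037], 0.62), ([0.63, 0.087, 0.042], 0.59), ([0.65, 0.215, 0.043], 0.55), ([0.615, -0.037, 0.042], 0.51)]
rail_6 [([0.645, 0.154, 0.04], 0.69), ([0.628, 0.026, 0.037], 0.62), ([0.63, 0.087, 0.042], 0.59), ([0.65, 0.215, 0.043], 0.55), ([0.615, -0.037, 0.042], 0.51)]
rose_spool [([0.459, 0.125, 0.031], 0.57)]
wax [([0.481, 0.294, 0.009], 0.75), ([0.631, 0.256, 0.023], 0.5), ([0.619, 0.213, 0.006], 0.36)]
chalk [([0.569, -0.027, 0.008], 0.51), ([0.634, 0.259, 0.024], 0.48)]
gold_clip [([0.493, -0.368, 0.035], 0.28)]
purple_cone [([0.617, 0.355, 0.046], 0.79)]
ironing_block [([0.493, -0.37, 0.04], 0.86), ([0.628, 0.087, 0.041], 0.38)]
```

View pics/top0.png

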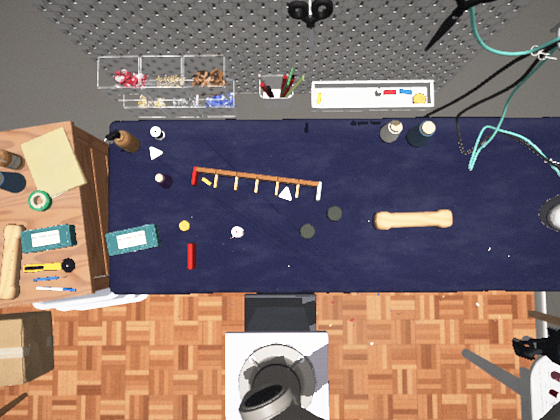

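View pics/side0.png

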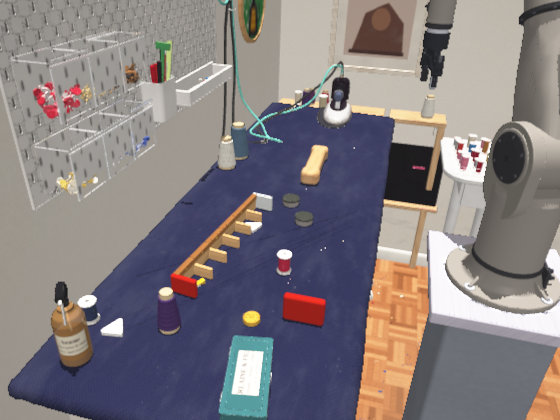

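The top view shows the small red cheek of the sorter at px (194,176), so the red end is at +y (left). It also shows the rail running to the white end at (320,191). The two tins are at (307,231) and (334,213), and the one at (307,231) is nearer the base. The big red block at (191,256) is the decoy. The side view agrees. Next I'll refine the sorter pose and the tin position.

```bash
cat > h.py <<'E'
import numpy as np, cv2
from station import bot
def ray(p,u,v,z):
    d=p['pose'][:3,:3]@np.linalg.inv(p['intrinsics'])@[u,v,1]; o=p['pose'][:3,3]
    return o+d*(z-o[2])/d[2]
def proj(p,X):
    X=np.atleast_2d(X); c=(X-p['pose'][:3,3])@p['pose'][:3,:3]; q=c@p['intrinsics'].T
    return q[:,:2]/q[:,2:]
def rackpts(x0,y0,a,L):
    L=np.array(L,float)/1000; c,s=np.cos(a),np.sin(a)
    return np.c_[x0+c*L[:,0]-s*L[:,1], y0+s*L[:,0]+c*L[:,1], L[:,2]]
E
python3 - <<'E'
from h import *
from scipy.optimize import least_squares
p=bot.read_camera('top'); s=bot.read_camera('side'); hsv=cv2.cvtColor(p['color'],cv2.COLOR_RGB2HSV)
# table is dark blue: non-table mask in the rack ROI; back edge per column
gray=p['color'].max(2).astype(float)
r=p['color'][:,:,0].astype(float)
pts=[]
for u in range(200,317):
    col=r[160:195,u]; i=np.argmax(col>85)
    if i>0: v=160+i-1+(85-col[i-1])/(col[i]-col[i-1]); pts.append(ray(p,u,v,0.042)[:2])
pts=np.array(pts); k=np.polyfit(pts[:,1],pts[:,0],1)
res=pts[:,0]-np.polyval(k,pts[:,1]); g=abs(res)<.004; k=np.polyfit(pts[g,1],pts[g,0],1); print('back edge',k,res.std(),g.mean())
row={}
# ends
for v in range(166,200,2): print(v,r[v,188:200].astype(int),p['color'][v,314:326].max(1))
# tins by dark-grey blob
for c in((307,231),(334,213)):
    roi=p['color'][c[1]-14:c[1]+15,c[0]-14:c[0]+15].astype(int)
    m=((roi[:,:,2]-roi[:,:,0])<12).astype(np.uint8); n,l,st,ce=cv2.connectedComponentsWithStats(m)
    j=1+np.argmax(st[1:,4]); u,v=ce[j]+np.array(c)-14; print('tin',u,v,st[j],ray(p,u,v,.019))
for q,n in((p,'T'),(s,'S')):
  for t in('tin','red_end','white_end','rose_spool'): print(n,t,[np.round(d['point'],3) for d in bot.look_for(q,t)])
b=np.hstack([cv2.resize(p['color'][150:250,180:345],None,fx=4.8,fy=4.8,interpolation=3)]); cv2.imwrite('pics/crop1.png',b[:,:,::-1])
E
```

```text
back edge [0.13248121 0.63192056] 0.0004957553405295633 1.0
166 [ 61  65  59  58  55  99 169 172 135 109  94  77] [88 84 95 92 95 93 92 97 95 98 97 89]
168 [ 57  59  58  59  44 215 254 246 226 215 216 229] [93 89 93 90 89 95 92 93 95 89 95 88]
170 [ 54  52  56  51  74 229 255 242 211 206 213 225] [91 92 93 90 90 97 90 93 97 92 92 85]
172 [ 62  58  51  45 144 239 255 248 158  86  85  77] [93 98 92 91 93 88 89 91 84 95 86 88]
174 [ 58  56  52  34 224 251 254 232 130  97  75  52] [90 93 93 92 93 90 89 92 90 94 86 92]
176 [ 48  46  50  47 216 252 249 184 101  96  74  54] [89 86 85 87 80 86 86 86 86 85 89 85]
178 [ 50  48  42  98 232 255 250 167  85  79  62  53] [90 88 89 84 83 90 86 94 91 87 85 84]
180 [ 47  42  26 188 247 255 243 139  92  89  57  51] [83 83 88 90 87 85 79 84 84 86 89 84]
182 [ 48  38  33 210 253 255 206 105  96  70  54  52] [233 235 233 239 216 255 255 198  85  88  89  90]
184 [ 50  53  42 111 181 205 148  99  97  64  42  47] [235 236 238 235 242 255 255 208  78  90  96  91]
186 [49 47 50 48 45 40 55 55 45 43 45 44] [ 63  67  80 183 255 255 255 211  81  84  92  90]
188 
[... 616 characters left out ...]
46134947 -0.09693376  0.019     ]
tin 333.9890710382514 213.1912568306011 [  7   7  15  15 183] [ 0.51572634 -0.18158702  0.019     ]
T tin [array([ 0.514, -0.18 ,  0.022]), array([ 0.494, -0.422,  0.044]), array([ 0.462, -0.098,  0.02 ])]
T red_end [array([0.391, 0.255, 0.054]), array([ 0.621, -0.036,  0.04 ])]
T white_end [array([ 0.578, -0.136,  0.038])]
T rose_spool [array([0.465, 0.116, 0.046]), array([0.621, 0.061, 0.039])]
S tin [array([ 0.46 , -0.084,  0.021]), array([ 0.516, -0.172,  0.02 ])]
S red_end [array([0.632, 0.26 , 0.025]), array([0.383, 0.268, 0.034])]
S white_end [array([ 0.575, -0.127,  0.028])]
S rose_spool [array([0.457, 0.124, 0.029]), array([ 0.462, -0.084,  0.021])]
```

View pics/crop1.png

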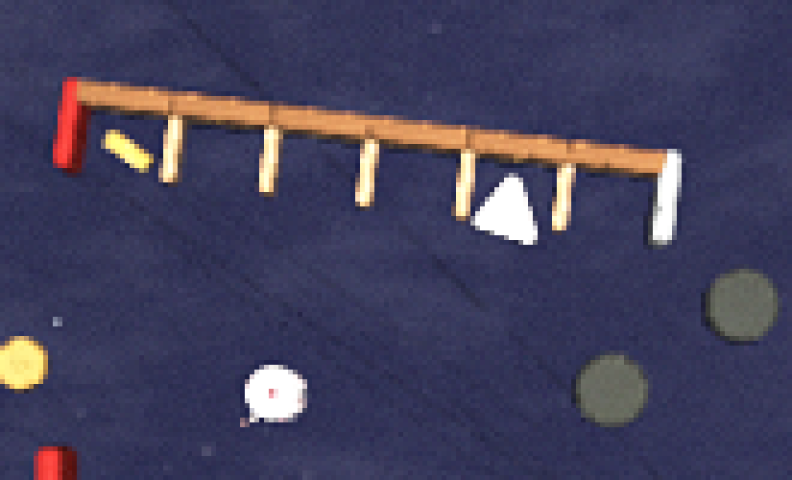

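The crop confirms it: red cheek left, six gaps, clip in gap 1, chalk in gap 5, and gap 3 free between the walls at crop px (268,160) and (366,172). Both tins are about 47 mm across.

```bash
cat >> h.py <<'E'
A=-np.arctan(0.13248)
E
python3 - <<'E'
from h import *
p=bot.read_camera('top')
ex=np.array([np.cos(A),np.sin(A)]);ey=np.array([-np.sin(A),np.cos(A)])
L=ray(p,192.5,168.5,.042)[:2];R=ray(p,321.4,184.5,.042)[:2]
print('len',(L-R)@ey)
yo=((L+R)/2)@ey; xo=np.array([.63192,0])@ex-.034
O=ex*xo+ey*yo; print('origin',O,A)
W=lambda x,y:O+ex*x/1e3+ey*y/1e3
for y in(160,96,32):print('rail',y,W(27,y))
for x in(-3.5,-22,-60):print('axis',x,W(x,32))
# check walls: project wall front tops
print('wall fronts px',proj(p,[[*W(-22,y),.026] for y in(128,64,0,-64,-128)]).round(1))
print('crop',((proj(p,[[*W(-22,y),.026] for y in(128,64,0,-64,-128)])-[180,150])*4.8).round(0))
s=bot.read_camera('side')
print('tin spool side px',proj(s,[[.4613,-.097,.02],[.463,.12,.046],[*W(34,200),.042]]))
E
```

```text
len 0.399610998335361
origin [0.60548563 0.05935006] -0.13171301080693354
rail 160 [0.65326496 0.21441822]
rail 96 [0.64485968 0.15097257]
rail 32 [0.6364544  0.08752691]
axis -3.5 [0.60621858 0.09153255]
axis -22 [0.58787882 0.0939622 ]
axis -60 [0.55020797 0.09895284]
wall fronts px [[214.4 186.7]
 [234.8 189.2]
 [255.2 191.8]
 [275.7 194.3]
 [296.2 196.8]]
crop [[165. 176.]
 [263. 188.]
 [361. 200.]
 [459. 213.]
 [558. 225.]]
tin spool side px [[303.14260851 214.83797581]
 [282.20876511 253.24060316]
 [168.0153806  274.34935833]]
```

Emit:
apply_moves([
  [1, [0.17, -0.17, 0], 0.011],
  [1, [0.34, -0.34, 0], 0.022],
  [1, [0.5, -0.5, 0], 0.033],
  [1, [0.67, -0.67, 0], 0.044],
  [1, [0.84, -0.84, 0], 0.055],
  [1, [1, -1, 0], 0.066],
  [1, [1, -1, 0], 0.066],
], squeeze=20)

```text
t: 2.6
eef_pos: [0.3291, -0.3942, 0.2316]
tool_rot: [-0.001, 0.998, -0.061, 0.001]
contact_force: [0.1, -0.3, 0.7]
gripper_width: 0.005
grasp_force: 0.0
```

```bash
cat >> h.py <<'E'
from scipy.spatial.transform import Rotation as Ro
def go(x,y,z=None,yaw=None):
    o=bot.get_obs(); q=o['tool_rot']; M=Ro.from_quat([q[1],q[2],q[3],q[0]]).as_matrix(); w=np.arctan2(M[1,0],M[0,0])
    e=o['eef_pos']; d=M.T@(np.array([x,y,e[2] if z is None else z])-e)/.2
    t=0 if yaw is None else -(yaw-w)/2/np.pi
    print('t',round(o['t'],2),'pos',e.round(4),'yaw',round(w,4),'tilt',M[2,2].round(4),'F',np.round(o['contact_force'],2),'-> d',d.round(4),'turn',round(t,4))
E
python3 -c "
from h import *
go(.6533,.2144,.12,A)"
```

```text
t 2.6 pos [ 0.3291 -0.3942  0.2316] yaw -0.123 tilt -1.0 F [ 0.1  -0.33  0.66] -> d [ 1.2348 -3.2175  0.567 ] turn 0.0014
```

Emit:
apply_moves([
  [1, [0.1, -0.22, 0], 0],
  [1, [0.2, -0.44, 0], 0],
  [1, [0.3, -0.66, 0], 0],
  [1, [0.4, -0.88, 0], 0],
  [1, [0.4, -1, 0], 0.001],
])

```text
t: 3.1
eef_pos: [0.4335, -0.2086, 0.2318]
tool_rot: [-0.0, 0.998, -0.066, 0.001]
contact_force: [0.3, -0.3, 0.0]
gripper_width: -0.0
grasp_force: 0.0
```

Emit:
apply_moves([
  [1, [0.1, -0.22, 0], 0],
  [1, [0.2, -0.44, 0], 0],
  [1, [0.3, -0.66, 0], 0],
  [1, [0.4, -0.88, 0], 0],
  [1, [0.4, -1, 0], 0],
])

```text
t: 3.6
eef_pos: [0.5397, -0.021, 0.2316]
tool_rot: [-0.001, 0.998, -0.066, 0.001]
contact_force: [0.6, 0.1, -0.5]
gripper_width: 0.003
grasp_force: 0.0
```

Emit:
apply_moves([
  [1, [0.1, -0.22, 0], 0],
  [1, [0.2, -0.44, 0], 0],
  [1, [0.3, -0.66, 0], 0],
  [1, [0.4, -0.88, 0], 0],
  [1, [0.4, -1, 0], 0],
  [1, [0.4, -1, 0], 0],
])

```text
t: 4.2
eef_pos: [0.6436, 0.1676, 0.2308]
tool_rot: [-0.002, 0.998, -0.065, -0.0]
contact_force: [-0.7, -0.1, 0.3]
gripper_width: 0.007
grasp_force: 0.0
```

```bash
python3 -c "
from h import *
go(.6533,.2144,.10,A)"
```

```text
t 4.2 pos [0.6436 0.1676 0.2308] yaw -0.1306 tilt -1.0 F [-0.67 -0.14  0.32] -> d [ 0.0184 -0.2361  0.6549] turn 0.0002
```

Emit:
apply_moves([
  [1, [0.02, -0.23, 0.2], 0],
  [1, [0.02, -0.235, 0.4], 0],
  [1, [0.02, -0.235, 0.6], 0],
  [1, [0.02, -0.235, 0.8], 0],
  [1, [0.02, -0.235, 0.87], 0],
  [1, [0.02, -0.235, 0.87], 0],
  [1, [0.02, -0.235, 0.87], 0],
])

```text
t: 4.9
eef_pos: [0.6554, 0.208, 0.0591]
tool_rot: [-0.0, 0.998, -0.069, 0.001]
contact_force: [-0.3, 0.6, 0.6]
gripper_width: 0.003
grasp_force: 0.0
```

```bash
python3 -c "
from h import *
go(.6533,.2144,.042,A)
s=bot.read_camera('side');cv2.imwrite('pics/s1.png',cv2.resize(s['color'][180:330,130:330],None,fx=4,fy=4)[:,:,::-1])
print((proj(s,[bot.get_obs()['eef_pos'],[.6533,.2144,.042]])-[130,180])*4)"
```

```text
t 4.9 pos [0.6554 0.208  0.0591] yaw -0.138 tilt -1.0 F [-0.29  0.63  0.65] -> d [-0.015  -0.0303  0.0857] turn -0.001
[[205.29074148 301.7553354 ]
 [207.34315511 337.31067258]]
```

View pics/s1.png

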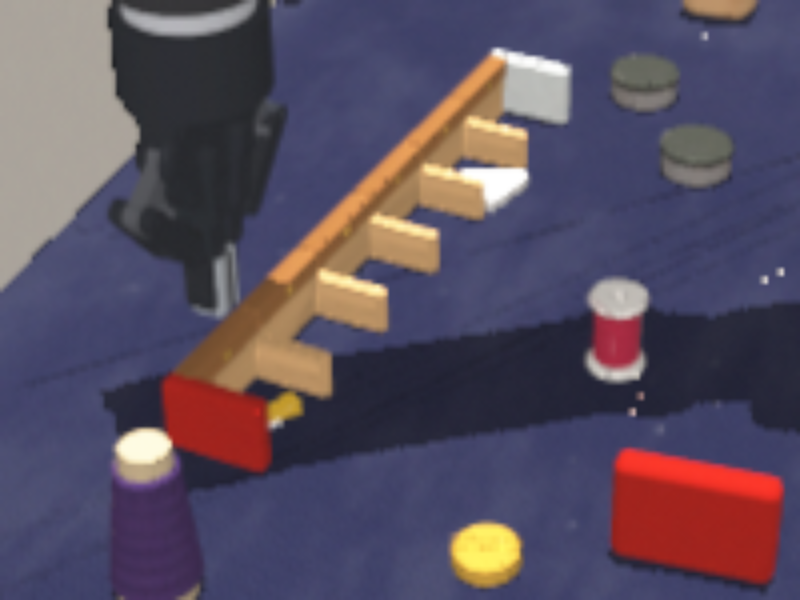

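The fingertip sits above the red-end part of the rail at crop (215,310), and nothing has been disturbed. Now I'll lower it.

Emit:
apply_moves([
  [1, [-0.01, -0.02, 0.03], 0],
  [1, [-0.01, -0.02, 0.06], 0],
  [1, [-0.01, -0.02, 0.075], 0],
  [1, [-0.01, -0.02, 0.085], 0],
  [1, [-0.01, -0.02, 0.09], 0],
  [1, [-0.01, -0.02, 0.095], 0],
  [1, [-0.01, -0.02, 0.095], 0],
])

```text
t: 5.65
eef_pos: [0.6525, 0.2129, 0.0421]
tool_rot: [0.0, 0.998, -0.069, 0.0]
contact_force: [-10.9, -3.8, 26.1]
gripper_width: -0.0
grasp_force: 13.1
```

```bash
python3 -c "
from h import *
go(.6365,.0875,.042,A)"
```

```text
t 5.65 pos [0.6525 0.2129 0.0421] yaw -0.1372 tilt -1.0 F [-10.86  -3.77  26.07] -> d [6.400e-03 6.318e-01 5.000e-04] turn -0.0009
```

Emit:
apply_moves([
  [1, [0, 0.05, -0.003], 0],
  [1, [0, 0.1, -0.003], 0],
  [1, [0, 0.15, -0.003], 0],
  [1, [0, 0.2, -0.003], 0],
  [1, [0, 0.25, -0.003], 0],
  [1, [0, 0.3, -0.003], 0],
  [1, [0, 0.35, -0.003], 0],
  [1, [0, 0.4, -0.003], 0],
  [1, [0, 0.45, -0.003], 0],
  [1, [0, 0.5, -0.003], 0],
  [1, [0, 0.55, -0.003], 0],
  [1, [0, 0.6, -0.003], 0],
])

```text
t: 6.85
eef_pos: [0.6394, 0.0986, 0.0421]
tool_rot: [-0.004, 0.998, -0.067, 0.004]
contact_force: [1.3, 7.6, 10.7]
gripper_width: 0.0
grasp_force: 5.7
```

Emit:
apply_moves([
  [1, [0, 0, 0], 0],
  [1, [0, 0, 0], 0],
])

```text
t: 7.05
eef_pos: [0.6393, 0.0965, 0.0421]
tool_rot: [-0.002, 0.998, -0.068, 0.003]
contact_force: [0.1, 3.9, 12.8]
gripper_width: 0.001
grasp_force: 6.8
```

```bash
python3 -c "
from h import *
go(.6365,.0875,.042,A)"
```

```text
t 7.05 pos [0.6393 0.0965 0.0421] yaw -0.1362 tilt -1.0 F [ 0.09  3.89 12.82] -> d [-0.0075  0.0465  0.0002] turn -0.0007
```

Emit:
apply_moves([
  [1, [0, 0, -0.1], 0],
  [1, [0, 0, -0.3], 0],
  [1, [0, 0, -0.5], 0],
  [0.7, [-0.1, 0.2, -0.5], -0.02],
  [0.7, [-0.2, 0.4, -0.5], -0.04],
  [0.7, [-0.3, 0.6, -0.5], -0.06],
  [0.7, [-0.4, 0.8, -0.5], -0.08],
  [0.7, [-0.5, 1, -0.5], -0.1],
  [0.7, [-0.6, 1, -0.5], -0.12],
  [0.7, [-0.7, 1, -0.5], -0.14],
  [0.7, [-0.8, 1, -0.5], -0.16],
  [0.7, [-0.8, 1, -0.5], -0.18],
])

```text
t: 8.25
eef_pos: [0.4474, -0.0829, 0.1386]
tool_rot: [-0.0, 0.878, 0.479, -0.001]
contact_force: [0.4, -0.5, -0.1]
gripper_width: 0.304
grasp_force: 0.0
```

```bash
python3 -c "
from h import *
go(.4386,-.147,.03,1.145);o=bot.get_obs();print(o['q'].round(2),o['gripper_width'])"
```

```text
t 8.25 pos [ 0.4474 -0.0829  0.1386] yaw 0.9989 tilt -1.0 F [ 0.43 -0.49 -0.12] -> d [-0.2922  0.1372  0.5436] turn -0.0233
[ 0.57  0.3  -0.6   2.12  0.24  0.79 -0.76] 0.3037923644535675
```

Emit:
apply_moves([
  [0.7, [-0.15, 0.07, 0], -0.012],
  [0.7, [-0.29, 0.137, 0], -0.023],
  [0.7, [-0.292, 0.137, 0.2], -0.023],
  [0.7, [-0.292, 0.137, 0.4], -0.023],
  [0.7, [-0.292, 0.137, 0.54], -0.023],
  [0.7, [-0.292, 0.137, 0.54], -0.023],
  [0.7, [-0.292, 0.137, 0.54], -0.023],
])

```text
t: 8.95
eef_pos: [0.4416, -0.1463, 0.0313]
tool_rot: [-0.0, 0.842, 0.539, -0.0]
contact_force: [1.2, -0.5, 0.3]
gripper_width: 0.299
grasp_force: 0.0
```

```bash
python3 -c "
from h import *
go(.4386,-.147,.006,1.145);print(bot.get_obs()['gripper_width'])
s=bot.read_camera('side');cv2.imwrite('pics/s2.png',cv2.resize(s['color'][140:260,220:380],None,fx=5,fy=5)[:,:,::-1])"
```

```text
t 8.95 pos [ 0.4416 -0.1463  0.0313] yaw 1.1388 tilt -1.0 F [ 1.17 -0.48  0.34] -> d [-0.0094 -0.0121  0.1263] turn -0.001
0.29872694940310884
```

View pics/s2.png

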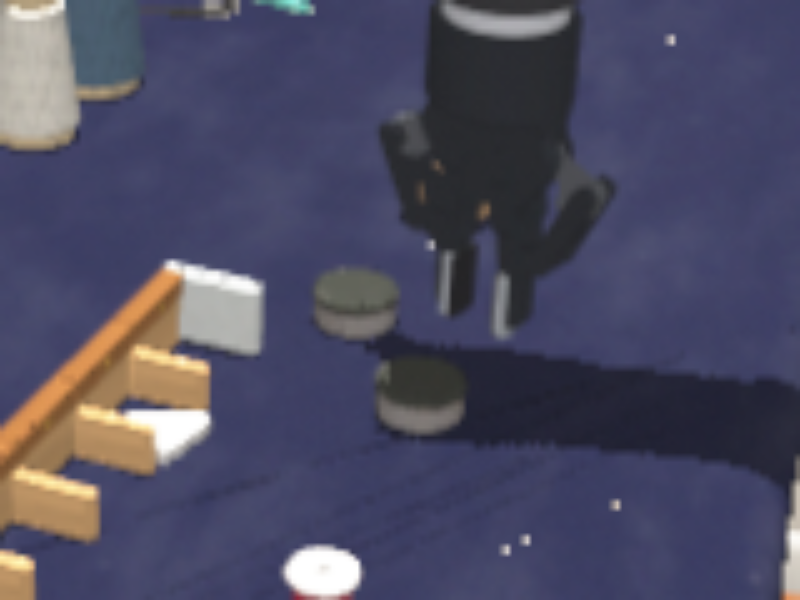

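The two fingertips at crop (450,300) and (505,320) stand behind the nearest tin at (420,395), clear of both tins. Lower, then push.

Emit:
apply_moves([
  [0.72, [-0.009, -0.012, 0.05], 0],
  [0.72, [-0.009, -0.012, 0.09], 0],
  [0.72, [-0.009, -0.012, 0.12], 0],
  [0.72, [-0.009, -0.012, 0.12], -0.001],
  [0.72, [-0.009, -0.012, 0.12], -0.001],
])

```text
t: 9.5
eef_pos: [0.4385, -0.1471, 0.0068]
tool_rot: [-0.0, 0.841, 0.542, -0.0]
contact_force: [0.7, 0.1, -0.1]
gripper_width: 0.278
grasp_force: 0.0
```

Emit:
apply_moves([
  [0.72, [0.03, 0, 0], 0],
  [0.72, [0.07, 0, 0], 0],
  [0.72, [0.11, 0, 0], 0],
  [0.72, [0.15, 0, 0], 0],
  [0.72, [0.2, 0, 0], 0],
  [0.72, [0.25, 0, 0], 0],
  [0.72, [0.3, 0, 0], 0],
  [0.72, [0.35, 0, 0], 0],
  [0.72, [0.4, 0, 0], 0],
  [0.72, [0.44, 0, 0], 0],
  [0.72, [0.47, 0, 0], 0],
  [0.72, [0.48, 0, 0], 0],
])

```text
t: 10.7
eef_pos: [0.4785, -0.059, 0.0069]
tool_rot: [-0.0, 0.84, 0.542, 0.0]
contact_force: [-0.5, -0.6, 0.5]
gripper_width: 0.285
grasp_force: 0.4
```

```bash
cat >> h.py <<'E'
O=np.array([.60549,.05935]);ex=np.array([np.cos(A),np.sin(A)]);ey=np.array([-np.sin(A),np.cos(A)])
W=lambda x,y:O+ex*x/1e3+ey*y/1e3
def tin():
    for c in('top','side'):
        p=bot.read_camera(c)
        for d in bot.look_for(p,'tin'):
            b=np.array(d['point'])[:2]; print(c,b.round(4),'rack mm',((b-O)@ex*1e3).round(1),((b-O)@ey*1e3).round(1),round(d['confidence'],2))
E
python3 -c "
from h import *
go(.537,.0707,.006,1.145);tin();print(bot.get_obs()['gripper_width'])"
```

```text
t 10.7 pos [ 0.4785 -0.059   0.0069] yaw 1.1454 tilt -1.0 F [-0.55 -0.64  0.52] -> d [ 0.7112 -0.0014  0.0048] turn 0.0001
top [ 0.5183 -0.1808] rack mm -54.9 -249.5 0.66
side [ 0.491  -0.0145] rack mm -103.8 -88.2 0.74
0.28148114176315603
```

Emit:
apply_moves([
  [0.72, [0.04, 0, 0], 0],
  [0.72, [0.1, 0, 0], 0],
  [0.72, [0.17, 0, 0], 0],
  [0.72, [0.24, 0, 0], 0],
  [0.72, [0.31, 0, 0], 0],
  [0.72, [0.38, 0, 0], 0],
  [0.72, [0.45, 0, 0], 0],
  [0.72, [0.52, 0, 0], 0],
  [0.72, [0.59, 0, 0], 0],
  [0.72, [0.65, 0, 0], 0],
  [0.72, [0.69, 0, 0], 0],
  [0.72, [0.7, 0, 0], 0],
])

```text
t: 12.1
eef_pos: [0.5366, 0.0689, 0.007]
tool_rot: [-0.0, 0.84, 0.542, 0.0]
contact_force: [-0.4, -0.4, -0.5]
gripper_width: 0.279
grasp_force: 0.1
```

Emit:
apply_moves([
  [0.72, [-0.05, 0, 0], 0],
  [0.72, [-0.12, 0, 0], 0],
  [0.72, [-0.2, 0, 0], 0],
  [0.72, [-0.2, 0, -0.2], 0],
  [0.72, [-0.2, 0, -0.4], 0],
  [0.72, [-0.5, 0, -0.5], 0],
  [0.72, [-0.8, 0, -0.5], 0],
  [0.72, [-0.8, 0, -0.5], 0],
])

```text
t: 12.9
eef_pos: [0.4665, -0.0842, 0.1071]
tool_rot: [0.001, 0.842, 0.539, -0.002]
contact_force: [-0.0, -0.5, 0.8]
gripper_width: 0.28
grasp_force: 0.0
```

```bash
cat >> h.py <<'E'
def tin2(name):
    p=bot.read_camera('top'); u0,v0=proj(p,[[*W(-45,32),.02]])[0].astype(int)
    roi=p['color'][v0-22:v0+23,u0-25:u0+26].astype(int); m=(((roi[:,:,2]-roi[:,:,0])<12)&(roi.max(2)<150)).astype(np.uint8)
    n,l,st,ce=cv2.connectedComponentsWithStats(m); j=1+np.argmax(st[1:,4]); u,v=ce[j]+[u0-25,v0-22]
    b=ray(p,u,v,.019)[:2]; print('tin',b.round(4),st[j],'rack mm',((b-O)@ex*1e3).round(1),((b-O)@ey*1e3).round(1))
    cv2.imwrite(name,cv2.resize(p['color'][150:250,180:345],None,fx=4.8,fy=4.8,interpolation=3)[:,:,::-1])
E
python3 -c "
from h import *
tin2('pics/t3.png');tin();go(*W(-105,32),None,A)"
```

```text
tin [0.5473 0.0981] [ 18  20  15  16 181] rack mm -62.8 30.8
top [0.5493 0.096 ] rack mm -60.5 29.0 0.44
side [0.5437 0.107 ] rack mm -67.5 39.1 0.82
side [ 0.513  -0.1702] rack mm -61.5 -239.7 0.68
t 13.15 pos [ 0.4696 -0.0784  0.1069] yaw 1.1435 tilt -1.0 F [-0.3   0.18 -0.88] -> d [ 9.084e-01 -2.160e-01  1.000e-04] turn 0.203
```

View pics/t3.png

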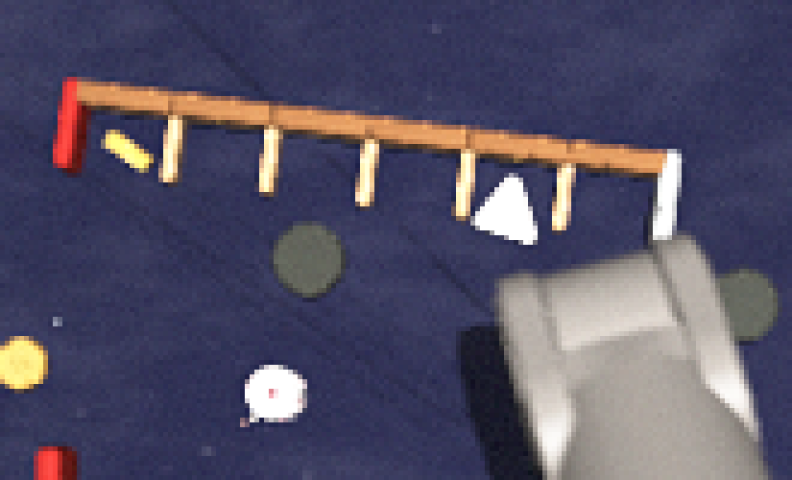

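The tin at crop (308,260) stands straight in front of gap 3, and the bystanders are unmoved.

Emit:
apply_moves([
  [0.72, [0.1, -0.02, 0], 0.023],
  [0.72, [0.2, -0.05, 0], 0.046],
  [0.72, [0.3, -0.08, 0], 0.068],
  [0.72, [0.4, -0.1, 0], 0.09],
  [0.72, [0.5, -0.13, 0], 0.113],
  [0.72, [0.6, -0.15, 0], 0.136],
  [0.72, [0.7, -0.18, 0], 0.158],
  [0.72, [0.8, -0.2, 0], 0.18],
  [0.72, [0.9, -0.216, 0], 0.203],
  [0.72, [0.908, -0.216, 0], 0.203],
  [0.72, [0.908, -0.216, 0], 0.203],
  [0.72, [0.908, -0.216, 0], 0.203],
])

```text
t: 14.35
eef_pos: [0.5052, 0.1044, 0.1066]
tool_rot: [0.0, 0.998, -0.064, -0.0]
contact_force: [-0.7, -0.7, -0.2]
gripper_width: 0.278
grasp_force: 0.0
```

```bash
python3 -c "
from h import *
go(*W(-105,31.5),.007,A)"
```

```text
t 14.35 pos [0.5052 0.1044 0.1066] yaw -0.1285 tilt -1.0 F [-0.73 -0.71 -0.23] -> d [ 2.100e-03 -4.000e-04  4.979e-01] turn 0.0005
```

Emit:
apply_moves([
  [0.72, [0.002, 0, 0.2], 0],
  [0.72, [0.002, 0, 0.35], 0],
  [0.72, [0.002, 0, 0.45], 0.0005],
  [0.72, [0.002, 0, 0.5], 0.0005],
  [0.72, [0.002, 0, 0.5], 0.0005],
])

```text
t: 14.85
eef_pos: [0.5052, 0.1041, 0.0059]
tool_rot: [0.0, 0.998, -0.067, -0.001]
contact_force: [0.1, 0.1, 0.5]
gripper_width: 0.274
grasp_force: 0.0
```

Emit:
apply_moves([
  [0.72, [0.02, 0, 0], 0],
  [0.72, [0.05, 0, 0], 0],
  [0.72, [0.08, 0, 0], 0],
  [0.72, [0.11, 0, 0], 0],
  [0.72, [0.14, 0, 0], 0],
  [0.72, [0.17, 0, 0], 0],
  [0.72, [0.2, 0, 0], 0],
  [0.72, [0.23, 0, 0], 0],
  [0.72, [0.26, 0, 0], 0],
  [0.72, [0.29, 0, 0], 0],
  [0.72, [0.32, 0, 0], 0],
  [0.72, [0.33, 0, 0], 0],
])

```text
t: 16.05
eef_pos: [0.5725, 0.0962, 0.0069]
tool_rot: [-0.0, 0.998, -0.067, 0.0]
contact_force: [-1.0, 0.4, 0.2]
gripper_width: 0.28
grasp_force: 0.7
```

```bash
python3 -c "
from h import *
go(*W(-35,32),.007,A);tin2('pics/t4.png');tin()
s=bot.read_camera('side');cv2.imwrite('pics/s4.png',cv2.resize(s['color'][180:300,170:330],None,fx=5,fy=5)[:,:,::-1])"
```

```text
t 16.05 pos [0.5725 0.0962 0.0069] yaw -0.1345 tilt -1.0 F [-0.97  0.44  0.21] -> d [ 0.0129  0.0008 -0.0004] turn -0.0004
tin [0.5613 0.063 ] [ 18   0  33  45 541] rack mm -44.3 -2.2
top [ 0.5154 -0.1797] rack mm -57.9 -248.8 0.59
side [ 0.5155 -0.171 ] rack mm -59.0 -240.2 0.67
```

View pics/s4.png

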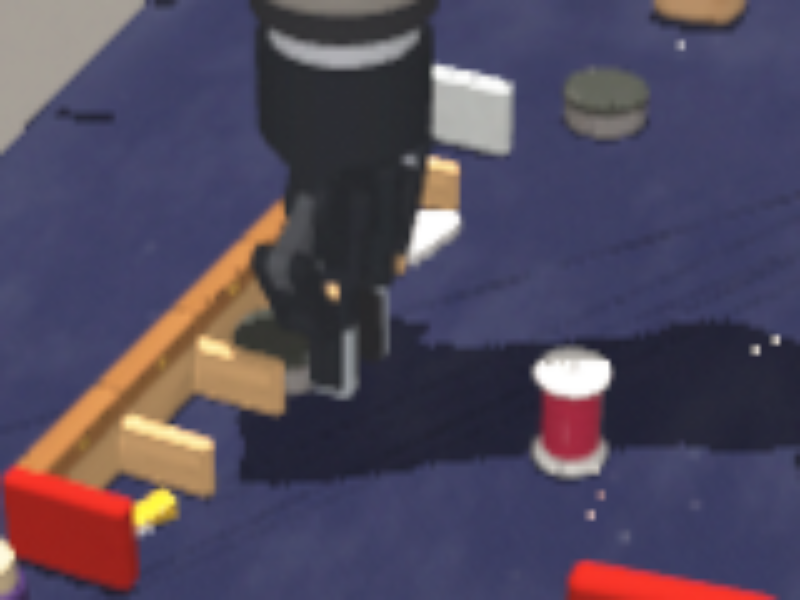

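The tin at crop (270,340) is inside gap 3, nearly at the rail. I'll push the last few millimetres while watching the force.

Emit:
apply_moves([
  [0.72, [0.005, 0, 0], 0],
  [0.72, [0.01, 0, 0], 0],
  [0.72, [0.015, 0, 0], 0],
  [0.72, [0.015, 0, 0], 0],
  [0.72, [0.015, 0, 0], 0],
])

```text
t: 16.85
eef_pos: [0.5746, 0.0959, 0.0069]
tool_rot: [-0.0, 0.998, -0.067, 0.0]
contact_force: [-0.4, 0.3, 0.2]
gripper_width: 0.276
grasp_force: 0.0
```

Emit:
apply_moves([
  [0.72, [0.003, 0, 0], 0],
  [0.72, [0.006, 0, 0], 0],
  [0.72, [0.006, 0, 0], 0],
  [0.72, [0.006, 0, 0], 0],
])

```text
t: 17.25
eef_pos: [0.5757, 0.0957, 0.0069]
tool_rot: [0.0, 0.998, -0.067, 0.0]
contact_force: [-1.7, -0.1, 0.5]
gripper_width: 0.286
grasp_force: 0.1
```

Emit:
apply_moves([
  [0.72, [-0.03, 0, 0], 0],
  [0.72, [-0.1, 0, 0], 0],
  [0.72, [-0.15, 0, -0.1], 0],
  [0.72, [-0.15, 0, -0.3], 0],
  [0.72, [-0.2, 0.1, -0.5], 0],
  [0.72, [-0.3, 0.3, -0.5], 0],
  [0.72, [-0.3, 0.6, -0.5], 0],
  [0.72, [-0.3, 0.9, -0.5], 0],
  [0.72, [-0.3, 1, -0.5], 0],
  [0.72, [-0.3, 1, -0.5], 0],
])

```text
t: 18.25
eef_pos: [0.4875, -0.1011, 0.1068]
tool_rot: [0.002, 0.997, -0.072, -0.0]
contact_force: [0.3, 0.1, 0.2]
gripper_width: 0.283
grasp_force: 0.0
```

```bash
python3 -c "
from h import *
tin2('pics/t5.png');tin();go(*W(-100,32),None,A)"
```

```text
tin [0.6074 0.0932] [ 15   0  22  17 223] rack mm -2.6 33.8
top [0.6058 0.0877] rack mm -3.4 28.1 0.69
side [0.5984 0.0981] rack mm -12.1 37.5 0.52
side [ 0.5132 -0.1727] rack mm -61.0 -242.2 0.46
side [0.6316 0.0893] rack mm 22.0 33.1 0.2
t 18.5 pos [ 0.4897 -0.0926  0.107 ] yaw -0.1314 tilt -1.0 F [0.57 0.8  0.  ] -> d [-2.550e-02 -9.894e-01  7.000e-04] turn 0.0
```

View pics/t5.png

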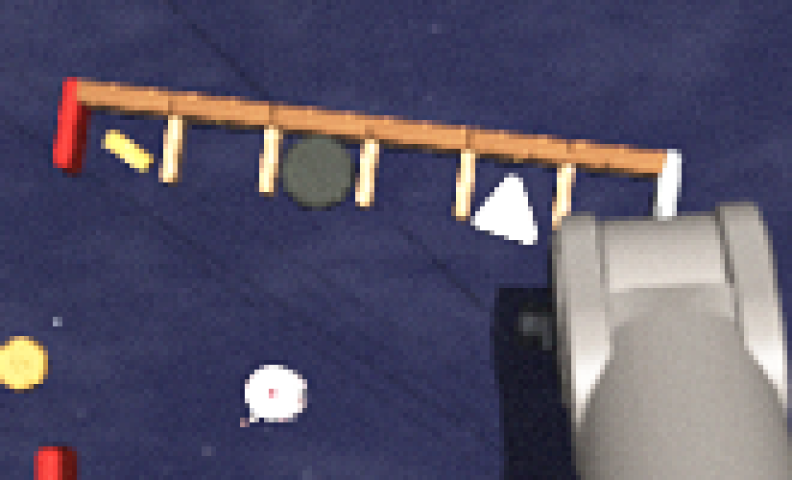

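The tin at crop (317,172) is home against the rail in gap 3. The fingers are clear and all bystanders are in place, so I'm handing in.

```bash
python3 -c "
from station import bot
print(bot.hand_in())"
```

```text
the job is handed in; nothing more can be done
None
```

The fingertip ran along the rail from the red end, touching it behind gaps 1, 2 and 3 and going no farther; the tin was then pushed home against the rail in the third gap without lifting, the other things look unmoved, and the job is handed in with the fingers clear (no verdict was returned).

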